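# Nest the empty parts pots

### The job

Tidy the three empty blue parts pots into one nest: first set the medium pot upright inside the large one, then set the small pot upright inside the medium one. Leave the large pot standing where it is, do not disturb the plain grey tin beside them, and let go of everything.

Things in the scene. Friction and masses are not known exactly. Their poses are not given: they have to be found in the camera images.
- pot_large_mid (a point): The large pot: blue enamelled, round, straight-walled, open at the top, steel rim; outer diameter 90 mm, inner diameter 84 mm, height 46 mm, floor 4 mm thick. Loose, stands upright on the bench. This point is on its axis half-way up, 23 mm above its underside; z points to the mouth.
- pot_medium_mid (a point): The medium pot, the same make: outer diameter 60 mm, inner diameter 54 mm, height 68 mm, floor 4 mm thick, 0.13 kg; stands upright on the bench. This point is on its axis half-way up, 34 mm above its underside; z points to the mouth. Seated in the large pot, its rim stands 26 mm above the large pot's rim, so that it can be held by the rim end from outside; fingers do not fit between the two walls.
- pot_small_mid (a point): The small pot, the same make: outer diameter 34 mm, inner diameter 29 mm, height 90 mm, floor 4 mm thick, 0.09 kg; stands upright on the bench. This point is on its axis half-way up, 45 mm above its underside; z points to the mouth. Seated in the medium pot, its rim stands 26 mm above the medium pot's rim; fingers do not fit between the two walls.
- grey_tin_mid (a point): A plain grey metal tin that is no part of the set: outer diameter 65 mm, height 86 mm, open at the top. This point is on its axis half-way up, 43 mm above its underside.

How it is judged (in metres and radians):
On the way, in this order (a step that is already met when the one before it is completed fails the run):
1. the medium pot stands on the floor of the large pot (horizontal distance between pot_medium_mid and pot_large_mid below 0.018 m and z of pot_medium_mid in the frame of pot_large_mid below 0.02 m and angle between pot_medium_mid's own z axis and vertical below 0.17 rad), for 0.2 s.
2. the small pot stands on the floor of the medium pot (horizontal distance between pot_small_mid and pot_medium_mid below 0.018 m and z of pot_small_mid in the frame of pot_medium_mid below 0.02 m and angle between pot_small_mid's own z axis and vertical below 0.17 rad), for 0.2 s.
At the end, for the whole second after the job is handed in: Medium pot on the floor of the large one, small pot on the floor of the medium one: axes within 18 mm, upright within 10 degrees, each centre at most 20 mm above the centre of the pot round it; the large pot still stands on the bench within 50 mm of its start (all of step 1 and all of step 2 and angle between pot_large_mid's own z axis and vertical below 0.17 rad and height (world z) of pot_large_mid below 0.035 m and distance of pot_large_mid from where it was at the start of the episode below 0.05 m); the robot touches nothing.
It fails at once if the grey tin is moved more than 30 mm or tipped by more than 20 degrees (distance of grey_tin_mid from where it was at the start of the episode above 0.03 m or angle between grey_tin_mid's own z axis and vertical above 0.35 rad).
It also fails if it takes over 56 s, if anything falls off the work surface, if the arm or the gripper's body presses on something with over 40 N, if the wrist force passes 120 N, or if a joint passes its speed limit or range.

### The arm

A 7-joint arm with a two-finger parallel gripper is mounted at the origin on a cart in front of the work surface, level with it; the furniture and walls round the work are solid. World frame = base frame: x ahead of the robot, y to its left, z up, the work surface at z = 0. Lengths are in m, angles in degrees, forces in N, time in s.
With the tool pointing down it reaches from about 0.425 to 0.875 m from the base axis. Payload 4.7 kg.
Tool frame: the origin (TCP) lies on the mounting face of the last link; the fingertips stand tcp_to_tips ahead of it and the grasp point (between the pads) lies 164 mm ahead of it (tcp_to_tips is the distance from the TCP to the fingertips, in m); z points along the fingers, y is the line along which they close (so a half turn about z gives the same grasp; the last joint's range is limited). The gripper opens to 87 mm and grips with 3 to 60 N. Pads are 19 mm wide; open, the fingers measure 117 mm over their backs; the gripper's body (75 mm by 190 mm) begins 51 mm behind the grasp point.
Start: joints at [77.183, 18.392, -4.016, 83.108, 1.295, 78.541, -3.26], TCP at [0.153, -0.632, 0.405] pointing down, gripper open.
Joint ranges: [-163.93, 163.93], [-17.29, 119.83], [-79.2, 71.16], [3.27, 140.29], [-89.18, 269.18], [5.43, 117.66], [-154.24, 154.24]. Speed limits (degrees/s): [147.25, 147.25, 180, 180, 180, 180, 180].

### API

Orientations are given as [roll, pitch, yaw] about the fixed x, y, z axes, in that order (R = Rz(yaw) Ry(pitch) Rx(roll)).
In Python, from cell import get_obs, read_camera, sign_off, tcp_to_tips gives the robot as it stands.
- The arm moves only by the tool drive_tool, never from a script. Its argument "rows" is one flat list of numbers, 7 for each row, row after row: the shift along the tool's x, y, z in m, then the turn, a rotation vector about the tool's x, y, z in rad, then the gripper command: -1 is shut, 1 is fully open, values between are in proportion. In form: [tx, ty, tz, rx, ry, rz, fingers, tx, ty, tz, rx, ry, rz, fingers, ...]. A call has 1 to 5 rows; each row shifts and turns the commanded pose from where the row before left it, along the tool's axes as they then stand; what a row does not reach is not made up. A row lasts 1/8 s, in which the tool goes at most 62.5 mm and 10.7 degrees, less where a joint would pass 70% of its speed; a pose out of reach is approached as far as the arm can. A call is refused whole if a number of a shift passes 0.0625 or a number of a turn 0.188, either way. A call with a gripper value outside its range is refused whole. The fingers move at their own pace and stop on an object; "grip_force" is the grip in N (left out, the last holds). Time passes only in rows, so rows that do not move let the fingers close. It gives the time, the measured TCP pose, the force, the opening and the grip force at its end, in the units of the state.
- get_obs(): the state, without advancing time (a new reading comes with each control period).
- read_camera(name): name is "scene" or "top" or "wrist"; returns a dict with "color" (480x640x3 uint8, blue, green, red), "fov_y" (degrees; the focal length in pixels is half the picture's height over the tangent of half this angle, whatever the lens; pixels are square), "cx", "cy" (the principal point, pixels), "cam_to_world" (4x4, takes a point from camera to world coordinates); the wrist camera has in their place "mount" (4x4, takes a point from camera to tool coordinates, whose origin is the TCP and whose axes are the flange's). Camera axes: x right, y up, looking along -z (the intrinsics and any distortion apply to the point x, -y, -z); pixel columns grow to the right and rows downward; lengths in m; the calibration is good to about 2 mm. A picture is of the moment at which its call begins: read the wrist's pose just before it. There is no depth.
- sign_off(): hands the job in; it is judged then, once.
The state is a dict: "time_s": time; "qpos": joint angles; "joint_velocities": joint speeds; "effort": joint torques, N m; "tool_pos": TCP position; "tool_rot": TCP orientation; "force": force on the tool from outside, world axes, zero at the start; "wrist_torque": the same for the moment, N m; "grip_width": finger opening in m; "grasp_force": force on a finger pad.
Only numpy, scipy, OpenCV 4.12 (cv2) and the standard library are available. Lean on these libraries where they do the work, as an engineer would, in place of code of your own. Each camera call takes 0.05 s, during which the arm holds its last target. There are 200 camera calls.

## Working session

There is one attempt and no reset: what is moved stays moved. The work goes in short steps, Python scripts to look and compute and a tool call to move; the robot and the scene stay as the last step left them, time stands still between calls to the robot, and variables do not carry over. Pictures are saved under pics/ and viewed, at most 10 in all, crops included, and the job is handed in when it is done.

Besides the shell and the picture viewer there is one more tool, called after ">>>" by a JSON object that holds its "api" and its "payload", one argument or row to a line. drive_tool: Moves the arm, as the interface text tells. Its arguments: {"type":"object","properties":{"rows":{"type":"array","items":{"type":"number"}},"grip_force":{"type":"number"}},"required":["rows"]}

```bash
mkdir -p pics; ls
python3 - <<'E'
from cell import *
import cv2,numpy as np
o=get_obs();print(o,tcp_to_tips if not callable(tcp_to_tips) else tcp_to_tips())
for n in("top","scene"):
    c=read_camera(n);cv2.imwrite(f"pics/{n}0.png",c["color"]);print(n,{k:v for k,v in c.items() if k!="color"})
E
```

```text
pics
{'time_s': 0.0, 'qpos': array([77.18386596, 18.43937873, -4.01562645, 83.17592114,  1.29616788,
       78.5414365 , -3.25811786]), 'joint_velocities': array([-0.05651462,  0.0425413 ,  0.00473565,  0.09084978,  0.0452502 ,
       -0.03365772, -0.08334001]), 'effort': array([-4.02518690e-04, -4.91289425e+01, -4.03987085e-01, -3.12529314e+01,
       -6.37701340e-02,  4.37008368e-02,  1.78666255e-04]), 'tool_pos': array([ 0.15302218, -0.63151239,  0.40364866]), 'tool_rot': array([-1.79888575e+02,  6.95763252e-03,  1.36281184e+01]), 'force': array([ 0.14930169,  0.63395018, -0.08222273]), 'wrist_torque': array([ 0.0301557 , -0.02170175,  0.01488841]), 'grasp_force': 0.0, 'grip_width': 0.08675158207735714} 0.1822
top {'fov_y': 45.3456270911623, 'cx': 315.2923332393816, 'cy': 227.75314068752098, 'cam_to_world': array([[-0.09694651,  0.96843804, -0.22962827,  0.36481441],
       [-0.99526861, -0.09582714,  0.01604843,  0.1745792 ],
       [-0.00646271,  0.23009765,  0.97314609,  1.03217505],
       [ 0.        ,  0.        ,  0.        ,  1.        ]])}
scene {'fov_y': 43.38910475336774, 'cx': 319.1196164597775, 'cy': 246.36164618267256, 'cam_to_world': array([[-0.52924586,  0.32878111, -0.7821776 , -0.15691346],
       [-0.84822032, -0.22731898,  0.478381  ,  0.61578931],
       [-0.02052118,  0.91664009,  0.39918645,  0.46417754],
       [ 0.        ,  0.        ,  0.        ,  1.        ]])}
```

View pics/top0.png

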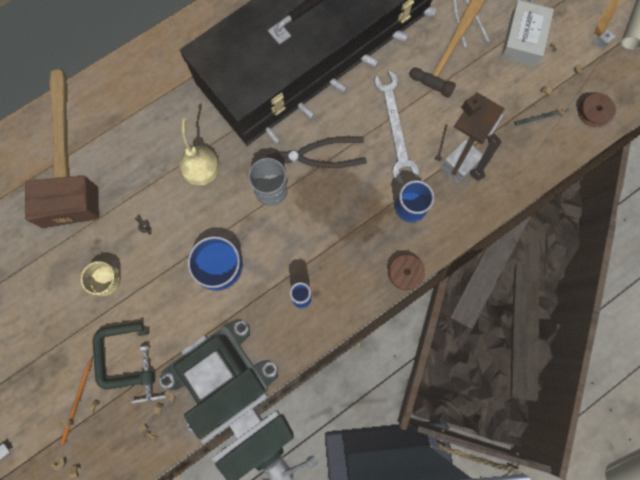

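View pics/scene0.png

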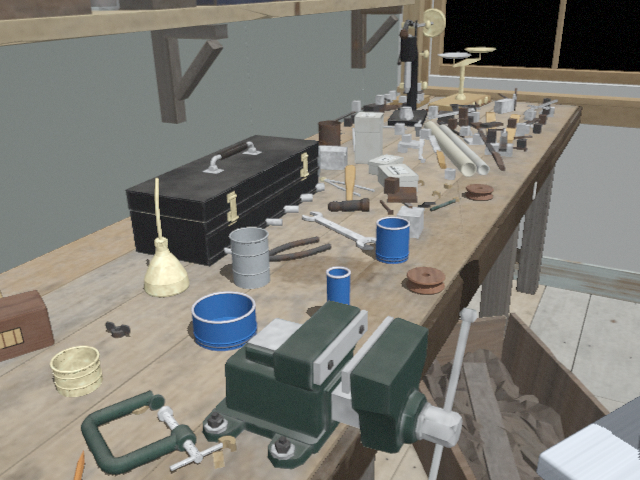

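The top view shows the large pot's rim at about (215,262), the medium's at (415,197), the small's at (301,294) and the tin's at (268,177). The vise stands near the small pot, at about (240,390).

```bash
cat > h.py <<'E'
from cell import *
import cv2,numpy as np
from scipy.spatial.transform import Rotation as R
def ray(c,T,u,v,z):
    f=240/np.tan(np.radians(c["fov_y"]/2))
    d=T[:3,:3]@np.array([(u-c["cx"])/f,-(v-c["cy"])/f,-1]);o=T[:3,3]
    return o+d*(z-o[2])/d[2]
def toolT():
    o=get_obs();T=np.eye(4);T[:3,:3]=R.from_euler("xyz",o["tool_rot"],degrees=True).as_matrix();T[:3,3]=o["tool_pos"];return T
def rel(p,yaw=None):
    "shift in tool axes from present TCP to world p"
    T=toolT();return np.round(T[:3,:3].T@(np.array(p)-T[:3,3]),4)
E
python3 - <<'E'
from h import *
for n,pts in(("top",dict(large=(214.5,261.5,.046),med=(416,196,.068),small=(301,292,.09),tin=(268,175,.086),visecorner=(170,381,.02),vis2=(240,328,.02),vis3=(270,370,.02),jawtop=(212,435,.13),jawr=(275,395,.13),toolbox=(247,140,.0),oiler=(190,120,.13),spool=(407,271,.03),blk=(462,160,.04))),("scene",dict(large=(225,307,.046),med=(393,227,.068),small=(338.5,272,.09),tin=(250,237,.086))):
    c=read_camera(n)
    for k,(u,v,z) in pts.items(): print(n,k,ray(c,c["cam_to_world"],u,v,z).round(3))
c=read_camera("wrist");print(c["mount"],c["fov_y"],c["cx"],c["cy"])
E
```

```text
File "<stdin>", line 2
    for n,pts in(("top",dict(large=(214.5,261.5,.046),med=(416,196,.068),small=(301,292,.09),tin=(268,175,.086),visecorner=(170,381,.02),vis2=(240,328,.02),vis3=(270,370,.02),jawtop=(212,435,.13),jawr=(275,395,.13),toolbox=(247,140,.0),oiler=(190,120,.13),spool=(407,271,.03),blk=(462,160,.04))),("scene",dict(large=(225,307,.046),med=(393,227,.068),small=(338.5,272,.09),tin=(250,237,.086))):
                                                                                                                                                                                                                                                                                                                                                                                                        ^
SyntaxError: invalid syntax
```

Run:
```python
from h import *
A=dict(large=(214.5,261.5,.046),med=(416,196,.068),small=(301,292,.09),tin=(268,175,.086),visecorner=(170,381,.02),vis2=(240,328,.02),vis3=(270,370,.02),jawtop=(212,435,.13),jawr=(275,395,.13),toolbox=(247,140,.0),oiler=(190,120,.13),spool=(407,271,.03),blk=(462,160,.04))
B=dict(large=(225,307,.046),med=(393,227,.068),small=(338.5,272,.09),tin=(250,237,.086))
for n,pts in (("top",A),("scene",B)):
    c=read_camera(n)
    for k,(u,v,z) in pts.items(): print(n,k,ray(c,c["cam_to_world"],u,v,z).round(3))
c=read_camera("wrist");print(c["mount"],c["fov_y"],c["cx"],c["cy"])
```

```text
top large [0.555 0.339 0.046]
top med [ 0.632 -0.022  0.068]
top small [0.482 0.193 0.09 ]
top tin [0.69  0.231 0.086]
top visecorner [0.361 0.431 0.02 ]
top vis2 [0.438 0.306 0.02 ]
top vis3 [0.362 0.259 0.02 ]
top jawtop [0.277 0.343 0.13 ]
top jawr [0.325 0.245 0.13 ]
top toolbox [0.793 0.271 0.   ]
top oiler [0.785 0.352 0.13 ]
top spool [0.508 0.005 0.03 ]
top blk [ 0.699 -0.12   0.04 ]
scene large [0.556 0.339 0.046]
scene med [ 0.618 -0.012  0.068]
scene small [0.484 0.193 0.09 ]
scene tin [0.681 0.236 0.086]
[[-7.60399177e-04  9.68504636e-01  2.48994363e-01  6.76120141e-02]
 [ 9.99999605e-01  6.21755663e-04  6.35458703e-04 -4.05403142e-04]
 [ 4.60631045e-04  2.48994748e-01 -9.68504726e-01  2.03769470e-02]
 [ 0.00000000e+00  0.00000000e+00  0.00000000e+00  1.00000000e+00]] 67.55925411213614 318.7832520645839 240.3087869837807
```

>>> {"api": "drive_tool", "payload": {
  "rows": [0.04,-0.0325,0,0,0,0,1,0.04,-0.0325,0,0,0,0,1,0.04,-0.0325,0,0,0,0,1,0.04,-0.0325,0,0,0,0,1,0.04,-0.0325,0,0,0,0,1]
}}

```text
time_s: 0.88
tool_pos: [0.31, -0.4251, 0.4048]
tool_rot: [180.0, -0.0, 13.6]
force: [0.1, -0.2, 0.1]
grip_width: 0.0873
grasp_force: 0.0
```

>>> {"api": "drive_tool", "payload": {
  "rows": [0.04,-0.0325,0,0,0,0,1,0.04,-0.0325,0,0,0,0,1,0.04,-0.0325,0,0,0,0,1,0.04,-0.0325,0,0,0,0,1,0.04,-0.0325,0,0,0,0,1]
}}

```text
time_s: 1.5
tool_pos: [0.466, -0.2202, 0.405]
tool_rot: [180.0, -0.0, 13.6]
force: [1.2, -1.0, -0.2]
grip_width: 0.0868
grasp_force: 0.0
```

>>> {"api": "drive_tool", "payload": {
  "rows": [0.04,-0.0325,0,0,0,0,1,0.04,-0.0325,0,0,0,0,1,0.04,-0.0325,0,0,0,0,1,0.04,-0.0325,0,0,0,0,1,0.04,-0.0325,0,0,0,0,1]
}}

```text
time_s: 2.12
tool_pos: [0.6222, -0.0155, 0.4047]
tool_rot: [180.0, -0.0, 13.6]
force: [0.4, 0.4, 0.1]
grip_width: 0.0873
grasp_force: 0.0
```

>>> {"api": "drive_tool", "payload": {
  "rows": [0,0,0,0,0,0,1,0,0,0,0,0,0,1]
}}

```text
time_s: 2.38
tool_pos: [0.6212, -0.017, 0.4043]
tool_rot: [180.0, 0.1, 13.6]
force: [-0.0, -0.2, 0.9]
grip_width: 0.0866
grasp_force: 0.0
```

```bash
cat >> h.py <<'E'
def blue(z,name,sc=1):
    "wrist picture: blue+rim blobs, centre of min circle of each"
    T=toolT();c=read_camera("wrist");cv2.imwrite(f"pics/{name}.png",c["color"]);W=T@c["mount"]
    h=cv2.cvtColor(c["color"],cv2.COLOR_BGR2HSV);m=cv2.inRange(h,(100,120,40),(130,255,255))
    cn,_=cv2.findContours(m,0,2)
    for k in cn:
        if cv2.contourArea(k)>400: print(cv2.boundingRect(k),cv2.contourArea(k))
    return c,W
E
python3 - <<'E'
from h import *
blue(.068,"w1")
E
```

```text
(300, 186, 58, 57) 2475.0
(0, 167, 17, 64) 664.5
```

View pics/w1.png

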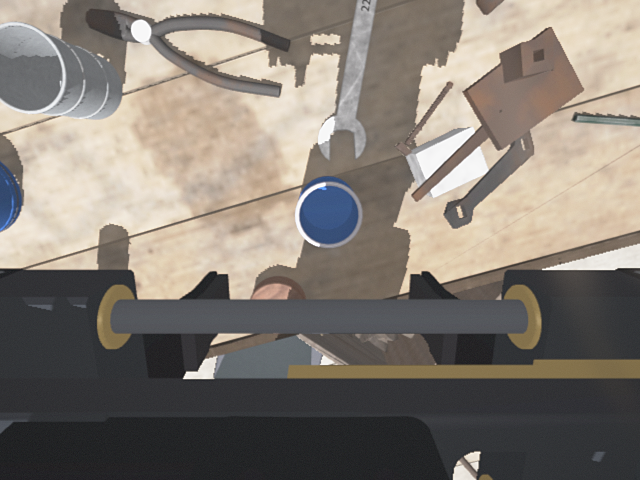

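Medium pot's rim ellipse spans columns 295–362 and rows 178–247, so its centre is about (328.5, 212.5). The fingers are clear on either side.

Run:
```python
from h import *
T=toolT();c=read_camera("wrist");W=T@c["mount"];
for u in((328.5,212.5),):
    p=ray(c,W,*u,.068);print(p,rel([p[0],p[1],.064+.164]))
```

```text
[ 0.63430377 -0.02346283  0.068     ] [0.0119 0.0079 0.1766]
```

>>> {"api": "drive_tool", "payload": {
  "rows": [0.006,0.004,0.05,0,0,0,1,0.006,0.004,0.05,0,0,0,1,0,0,0.04,0,0,0,1,0,0,0.035,0,0,0,1,0,0,0,0,0,0,1]
}}

```text
time_s: 3.1
tool_pos: [0.6331, -0.0236, 0.227]
tool_rot: [-180.0, 0.4, 13.5]
force: [-0.3, -0.1, 0.4]
grip_width: 0.0873
grasp_force: 0.0
```

>>> {"api": "drive_tool", "payload": {
  "rows": [0,0,0,0,0,0,-1,0,0,0,0,0,0,-1,0,0,0,0,0,0,-1,0,0,0,0,0,0,-1,0,0,0,0,0,0,-1],
  "grip_force": 20
}}

```text
time_s: 3.72
tool_pos: [0.6353, -0.0216, 0.2308]
tool_rot: [179.9, -0.1, 13.6]
force: [-1.2, -0.1, 6.2]
grip_width: 0.0592
grasp_force: 19.7
```

>>> {"api": "drive_tool", "payload": {
  "rows": [0,0,-0.03,0,0,0,-1,0,0,-0.04,0,0,0,-1,0,-0.01,-0.04,0,0,0,-1,0,-0.03,-0.03,0,0,0,-1,0,-0.04,0,0,0,0,-1]
}}

```text
time_s: 4.35
tool_pos: [0.6167, 0.0562, 0.3722]
tool_rot: [179.9, -0.2, 13.5]
force: [0.9, 0.9, -3.1]
grip_width: 0.0592
grasp_force: 19.8
```

>>> {"api": "drive_tool", "payload": {
  "rows": [0,-0.04,0,0,0,0,-1,0.002,-0.04,0,0,0,0,-1,0.002,-0.04,0,0,0,0,-1,0.002,-0.04,0,0,0,0,-1,0.002,-0.03,0,0,0,0,-1]
}}

```text
time_s: 4.97
tool_pos: [0.578, 0.2448, 0.369]
tool_rot: [-180.0, 0.1, 13.7]
force: [0.0, -0.2, -1.1]
grip_width: 0.059
grasp_force: 19.8
```

>>> {"api": "drive_tool", "payload": {
  "rows": [0,0,0,0,0,0,-1,0,0,0,0,0,0,-1]
}}

```text
time_s: 5.22
tool_pos: [0.5792, 0.2419, 0.369]
tool_rot: [179.9, 0.1, 13.6]
force: [0.1, -0.4, -1.6]
grip_width: 0.0593
grasp_force: 19.8
```

Run:
```python
from h import *
print(get_obs()["grip_width"]);c,W=blue(.046,"w2")
np.savez("w2.npz",W=W)
```

```text
0.059336097037830014
(264, 334, 111, 30) 2543.0
(262, 259, 115, 40) 3193.5
(265, 223, 109, 50) 2165.0
(155, 180, 94, 92) 6660.5
(198, 172, 63, 74) 492.5
```

View pics/w2.png

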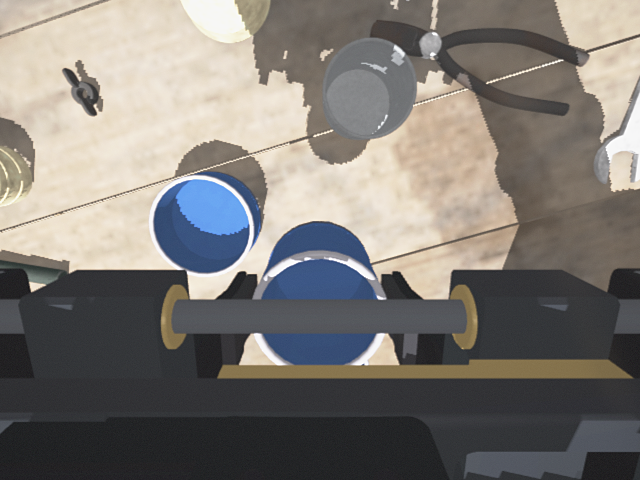

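The large rim is centred at about (203,223.5). The held medium pot's rim is centred at about (320,311), and the pot hangs upright.

Run:
```python
from h import *
W=np.load("w2.npz")["W"];c=read_camera("wrist")
L=ray(c,W,203,223.5,.046);T=toolT();H=ray(c,W,320,311,T[2,3]-.163)
print(L,H,T[:3,3],T[:3,:3].T@(L-H),"tin",ray(c,W,370,88,.086))
```

```text
[0.5600984  0.34001813 0.046     ] [0.57860436 0.24159472 0.20622347] [0.57967421 0.24110787 0.36922347] [ 0.00508333 -0.10020318  0.16010835] tin [0.69128781 0.23333302 0.086     ]
```

>>> {"api": "drive_tool", "payload": {
  "rows": [0.004,-0.04,0,0,0,0,-1,0,-0.04,0,0,0,0,-1,0,-0.02,0,0,0,0,-1,0,0,0,0,0,0,-1,0,0,0.03,0,0,0,-1]
}}

```text
time_s: 5.95
tool_pos: [0.5613, 0.3395, 0.3418]
tool_rot: [180.0, -0.3, 13.5]
force: [0.3, -0.3, -2.5]
grip_width: 0.0588
grasp_force: 19.8
```

>>> {"api": "drive_tool", "payload": {
  "rows": [0,0,0.03,0,0,0,-1,0,0,0.03,0,0,0,-1,0,0,0.025,0,0,0,-1,0,0,0.01,0,0,0,-1,0,0,0,0,0,0,-1]
}}

```text
time_s: 6.58
tool_pos: [0.5602, 0.3393, 0.2443]
tool_rot: [179.9, 0.0, 13.5]
force: [-0.0, 0.2, -0.8]
grip_width: 0.0592
grasp_force: 19.8
```

>>> {"api": "drive_tool", "payload": {
  "rows": [0,0,0.004,0,0,0,-1,0,0,0.003,0,0,0,-1,0,0,0.002,0,0,0,-1,0,0,0,0,0,0,-1]
}}

```text
time_s: 7.08
tool_pos: [0.5593, 0.3409, 0.2357]
tool_rot: [180.0, 0.0, 13.6]
force: [0.8, 0.5, -1.5]
grip_width: 0.0591
grasp_force: 19.8
```

>>> {"api": "drive_tool", "payload": {
  "rows": [0,0,0.001,0,0,0,-1,0,0,0,0,0,0,1,0,0,0,0,0,0,1,0,0,0,0,0,0,1,0,0,0,0,0,0,1]
}}

```text
time_s: 7.7
tool_pos: [0.5594, 0.3409, 0.2348]
tool_rot: [180.0, -0.0, 13.6]
force: [-0.1, -0.5, -0.9]
grip_width: 0.0851
grasp_force: 0.0
```

>>> {"api": "drive_tool", "payload": {
  "rows": [0,0,-0.02,0,0,0,1,0,0,-0.04,0,0,0,1,0,0,-0.05,0,0,0,1,0,0,-0.05,0,0,0,1,0,0.02,-0.01,0,0,0,1]
}}

```text
time_s: 8.32
tool_pos: [0.5632, 0.3241, 0.411]
tool_rot: [-179.8, -0.5, 13.9]
force: [0.6, 0.4, 0.1]
grip_width: 0.087
grasp_force: 0.0
```

>>> {"api": "drive_tool", "payload": {
  "rows": [-0.028,0.027,0,0,0,0,1,-0.028,0.027,0,0,0,0,1,-0.027,0.026,0,0,0,0,1,-0.027,0.026,0,0,0,0,1,0,0,0,0,0,0,1]
}}

```text
time_s: 8.95
tool_pos: [0.4816, 0.1895, 0.4049]
tool_rot: [179.8, 0.0, 13.3]
force: [0.2, 0.4, -1.0]
grip_width: 0.0869
grasp_force: 0.0
```

>>> {"api": "drive_tool", "payload": {
  "rows": [0,0,0,0,0,0,1,0,0,0,0,0,0,1]
}}

```text
time_s: 9.2
tool_pos: [0.4824, 0.1934, 0.4048]
tool_rot: [-179.9, -0.0, 13.7]
force: [-0.6, 0.0, 0.5]
grip_width: 0.087
grasp_force: 0.0
```

Run:
```python
from h import *
c,W=blue(.046,"w3")
np.savez("w3.npz",W=W)
```

```text
(303, 216, 31, 30) 691.0
(197, 67, 41, 88) 505.0
(136, 66, 63, 67) 3225.0
(140, 53, 84, 98) 2072.0
```

View pics/w3.png

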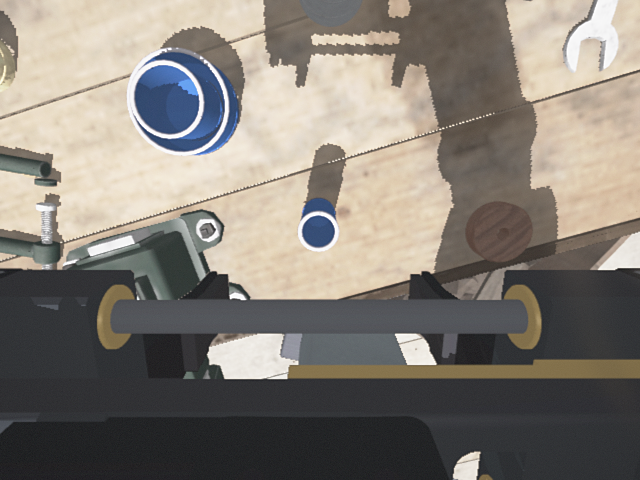

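The small rim is centred at (318.5,230.5). The nested medium rim is centred at (166.5,99), sitting inside the large pot.

Run:
```python
from h import *
W=np.load("w3.npz")["W"];c=read_camera("wrist")
S=ray(c,W,318.5,230.5,.09);M=ray(c,W,166.5,99,.072)
print(S,M,rel([S[0],S[1],.0865+.164]))
```

```text
[0.48262293 0.1945843  0.09      ] [0.5562892  0.34029612 0.072     ] [ 0.0006 -0.001   0.1541]
```

>>> {"api": "drive_tool", "payload": {
  "rows": [0,-0.001,0.045,0,0,0,1,0,0,0.045,0,0,0,1,0,0,0.035,0,0,0,1,0,0,0.028,0,0,0,1,0,0,0,0,0,0,1]
}}

```text
time_s: 9.93
tool_pos: [0.481, 0.1936, 0.2496]
tool_rot: [-179.9, 0.3, 13.7]
force: [0.4, 0.9, 0.4]
grip_width: 0.087
grasp_force: 0.0
```

>>> {"api": "drive_tool", "payload": {
  "rows": [0,0,0,0,0,0,-1,0,0,0,0,0,0,-1,0,0,0,0,0,0,-1,0,0,0,0,0,0,-1,0,0,0,0,0,0,-1],
  "grip_force": 20
}}

```text
time_s: 10.55
tool_pos: [0.482, 0.1934, 0.2519]
tool_rot: [180.0, -0.0, 13.6]
force: [0.3, -0.3, -0.7]
grip_width: 0.0448
grasp_force: 0.0
```

>>> {"api": "drive_tool", "payload": {
  "rows": [0,0,0,0,0,0,-1,0,0,0,0,0,0,-1,0,0,0,0,0,0,-1]
}}

```text
time_s: 10.92
tool_pos: [0.482, 0.1935, 0.2517]
tool_rot: [180.0, 0.0, 13.6]
force: [-0.1, -0.3, 1.5]
grip_width: 0.0335
grasp_force: 20.0
```

>>> {"api": "drive_tool", "payload": {
  "rows": [0,0,-0.03,0,0,0,-1,0,0,-0.04,0,0,0,-1,0,0,-0.04,0,0,0,-1,0.02,0,-0.03,0,0,0,-1,0.03,0,0,0,0,0,-1]
}}

```text
time_s: 11.55
tool_pos: [0.5314, 0.2058, 0.3949]
tool_rot: [179.9, -0.3, 13.6]
force: [0.3, -0.4, -0.7]
grip_width: 0.0333
grasp_force: 20.0
```

>>> {"api": "drive_tool", "payload": {
  "rows": [0.03,-0.02,0,0,0,0,-1,0.027,-0.02,0,0,0,0,-1,0,-0.02,0,0,0,0,-1,0,0,0,0,0,0,-1,0,0,0,0,0,0,-1]
}}

```text
time_s: 12.18
tool_pos: [0.5714, 0.2764, 0.3917]
tool_rot: [179.9, 0.0, 13.6]
force: [0.1, -1.0, 0.1]
grip_width: 0.0333
grasp_force: 20.0
```

Run:
```python
from h import *
print(get_obs()["grip_width"]);c,W=blue(.046,"w4")
np.savez("w4.npz",W=W)
```

```text
0.033280026824408754
(291, 280, 58, 19) 740.5
(285, 230, 68, 57) 2011.0
(212, 200, 60, 59) 2664.0
(204, 178, 87, 87) 1771.5
```

View pics/w4.png

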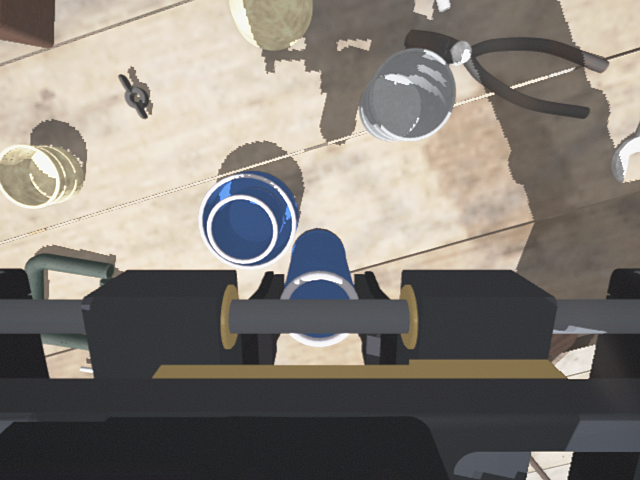

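The medium rim is centred at about (241.5,230) and the held small rim at about (320,309.5); the small pot hangs upright.

Run:
```python
from h import *
W=np.load("w4.npz")["W"];c=read_camera("wrist")
T=toolT();M=ray(c,W,241.5,230,.072);H=ray(c,W,320,309.5,T[2,3]-.162)
print(M,H,T[:3,3],T[:3,:3].T@(M-H))
```

```text
[0.55552515 0.34061345 0.072     ] [0.57200533 0.27625953 0.22989525] [0.57181858 0.27575186 0.39189525] [-0.00099043 -0.06667688  0.1577883 ]
```

>>> {"api": "drive_tool", "payload": {
  "rows": [-0.001,-0.035,0,0,0,0,-1,0,-0.0315,0,0,0,0,-1,0,0,0,0,0,0,-1,0,0,0.03,0,0,0,-1,0,0,0.03,0,0,0,-1]
}}

```text
time_s: 12.9
tool_pos: [0.5561, 0.3395, 0.3315]
tool_rot: [179.9, -0.1, 13.5]
force: [0.3, 0.5, -0.8]
grip_width: 0.033
grasp_force: 20.0
```

>>> {"api": "drive_tool", "payload": {
  "rows": [0,0,0.03,0,0,0,-1,0,0,0.025,0,0,0,-1,0,0,0.008,0,0,0,-1,0,0,0,0,0,0,-1,0,0,0,0,0,0,-1]
}}

```text
time_s: 13.52
tool_pos: [0.5557, 0.3414, 0.2701]
tool_rot: [-180.0, -0.1, 13.6]
force: [-0.2, -0.6, 0.1]
grip_width: 0.0333
grasp_force: 20.0
```

>>> {"api": "drive_tool", "payload": {
  "rows": [0,0,0.004,0,0,0,-1,0,0,0.003,0,0,0,-1,0,0,0.002,0,0,0,-1,0,0,0,0,0,0,-1,0,0,0,0,0,0,-1]
}}

```text
time_s: 14.15
tool_pos: [0.5552, 0.3415, 0.2598]
tool_rot: [-180.0, -0.0, 13.6]
force: [0.7, 1.1, -0.3]
grip_width: 0.0334
grasp_force: 20.0
```

>>> {"api": "drive_tool", "payload": {
  "rows": [0,0,0,0,0,0,1,0,0,0,0,0,0,1,0,0,0,0,0,0,1,0,0,0,0,0,0,1,0,0,0,0,0,0,1]
}}

```text
time_s: 14.78
tool_pos: [0.5552, 0.3414, 0.2597]
tool_rot: [180.0, 0.0, 13.6]
force: [-0.2, 0.0, 0.0]
grip_width: 0.0751
grasp_force: 0.0
```

>>> {"api": "drive_tool", "payload": {
  "rows": [0,0,0,0,0,0,1,0,0,-0.02,0,0,0,1,0,0,-0.04,0,0,0,1,0,0,-0.04,0,0,0,1,0,0,-0.04,0,0,0,1]
}}

```text
time_s: 15.4
tool_pos: [0.5549, 0.3415, 0.4028]
tool_rot: [-180.0, -0.1, 13.6]
force: [0.9, 1.9, 0.4]
grip_width: 0.0871
grasp_force: 0.0
```

>>> {"api": "drive_tool", "payload": {
  "rows": [0,0,0,0,0,0,1,0,0,0,0,0,0,1,0,0,0,0,0,0,1]
}}

```text
time_s: 15.78
tool_pos: [0.555, 0.3411, 0.3986]
tool_rot: [180.0, 0.1, 13.6]
force: [-0.3, 0.1, 1.4]
grip_width: 0.087
grasp_force: 0.0
```

Run:
```python
from h import *
blue(.046,"w5")
a=cv2.imread("pics/w5.png");b=read_camera("scene")["color"];t=read_camera("top")["color"]
cv2.imwrite("pics/f.png",np.hstack([a[100:400,200:500],cv2.resize(b[200:400,130:330],(300,300))]))
```

```text
(301, 218, 33, 31) 755.0
(291, 197, 59, 57) 941.0
(277, 176, 86, 84) 1639.5
```

View pics/f.png

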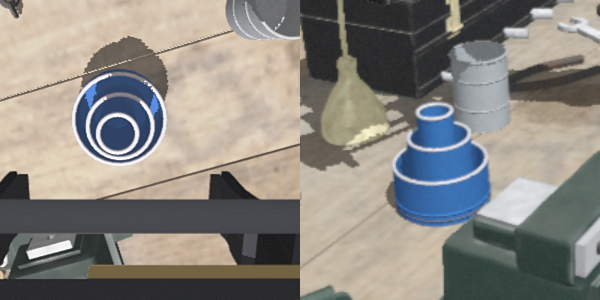

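The picture shows the three pots nested upright (small rim at about (117,132) in the left crop), the tin still standing, and the gripper clear.

```bash
python3 -c "
from cell import *
print(sign_off())"
```

```text
the job is handed in; nothing more can be done
None
```

The medium pot is nested in the large one and the small pot in the medium, all standing upright in the last picture with the gripper open and clear; the grey tin still stands beside them. I handed the job in at about 16 s, and no verdict came back.

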